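Tip a tote of prints out over the stop bar of a sorting tray

ROBOT

A 6-joint arm with a two-finger parallel gripper is mounted at the origin on a cart in front of the work surface, level with it; the furniture and walls round the work are solid. World frame = base frame: x ahead of the robot, y to its left, z up, the work surface at z = 0. Lengths are in m, angles in degrees, forces in N, time in s.
With the tool pointing down it reaches from about 0.375 to 0.9 m from the base axis. Payload 3.1 kg.
Tool frame: the origin (TCP) lies at the very end of the fingers, on their centre line; the grasp point (between the pads) lies 19 mm behind it; z points along the fingers, y is the line along which they close (so a half turn about z gives the same grasp; the last joint's range is limited). The gripper opens to 87 mm and grips with 3 to 60 N. Pads are 19 mm wide; open, the fingers measure 117 mm over their backs; the gripper's body (75 mm by 190 mm) begins 51 mm behind the grasp point.
Start: joints at [59.845, 30.224, 82.088, -0, 67.689, -10.227], TCP at [0.213, 0.588, 0.223] pointing down, gripper open.
Joint ranges: [-176.69, 176.69], [-43.24, 126.21], [12.49, 139.97], [-82, 262], [0, 151.66], [-163.58, 163.58]. Speed limits (degrees/s): [159.86, 159.86, 180, 180, 180, 180].

INTERFACE

Orientations are given as a 3x3 rotation matrix whose columns are the frame's x, y, z axes.
In Python, from rig import bot gives the robot as it stands.
- The arm moves only by the tool move_arm, never from a script. Its argument "increments" is a list of rows, each an object with "xyz": the shift along the tool's x, y, z in mm, a list of three; "roll": the turn about the tool's z in rad; "grip": the opening in per cent of the stroke, from 0 (shut) to 100 (fully open). A call has 1 to 5 rows; each row shifts and turns the commanded pose from where the row before left it, along the tool's axes as they then stand; what a row does not reach is not made up. A row lasts 1/12 s, in which the tool goes at most 41.7 mm and 7.16 degrees, less where a joint would pass 70% of its speed; a pose out of reach is approached as far as the arm can. A call is refused whole if a number of a shift passes 41.7 or a number of a turn 0.125, either way. A call with a gripper value outside its range is refused whole. The fingers move at their own pace and stop on an object; the grip force is fixed at half the most. Time passes only in rows, so rows that do not move let the fingers close. It gives the time, the measured TCP pose, the force, the opening and the grip force at its end, in the units of the state.
- bot.read_state(): the state, without advancing time (a new reading comes with each control period).
- bot.capture(name): name is "scene" or "side" or "wrist"; returns (picture, depth): 384x512x3 uint8, red, green, blue; 384x512 float32, m along the optical axis (not along the pixel's ray), 0 where there is no reading.
- bot.camera_model(name): a dict with "intrinsics" (3x3 intrinsics, pixels), "rvec" (rotation vector, rad) and "tvec" (3), from world to camera coordinates, as OpenCV has them; the wrist camera has in their place "tool_from_camera" (4x4, takes a point from camera to tool coordinates, whose origin is the TCP and whose axes are the flange's). Camera axes: x right, y down, z forward; pixel columns grow to the right and rows downward; lengths in m; the calibration is good to about 2 mm. A picture is of the moment at which its call begins: read the wrist's pose just before it. camera_model takes no time and is no camera call.
- bot.hand_in(): hands the job in; it is judged then, once.
Trained networks look in the newest picture that a camera, given by its name, has taken for a name from the list of things; names that differ only in an ending like _2 or _b are one class to them, and where a whole thing is asked for, a point or a joint stands for the part that bears it (a point fixed in the world has none). Each returns a list of dicts, best first, with "conf" (0 to 1); they miss things now and then, are a little off and sometimes report something else, mostly with a low value. They report only what shows in the picture. A call takes as long as a camera call.
- bot.spot_in(label, camera): "at" ([x, y, z] in m, in the coordinates of the camera as it stood for that picture, good to about 4 mm: the middle of the surface that is visible of it).
- bot.trace(label, camera): "mask" (384x512 bool, what is visible of it).
The state is a dict: "time_s": time; "joint_positions": joint angles; "qvel": joint speeds; "tau": joint torques, N m; "position": TCP position; "tcp_rot": TCP orientation; "force": force on the tool from outside, world axes, zero at the start; "moment": the same for the moment, N m; "opening": opening from 0.0 (shut) to 1.0 (fully open); "grasp_force": force on a finger pad.
Only numpy, scipy, OpenCV 4.12 (cv2) and the standard library are available. Lean on these libraries where they do the work, as an engineer would, in place of code of your own. Each camera call takes 0.05 s, during which the arm holds its last target. There are 200 camera calls.

TASK

Empty the grey tote of fresh prints into the plywood sorting tray without touching the prints: slide the tote along the bench by its handle, square and centred, until the rib on its front is under the tray's steel stop bar, then lift the handle and tip the tote over the bar, lowering it gently, until it lies on the bar and the sill behind it, mouth down over the tray, and all three prints have slid out. Leave the tote lying there, still hooked on the bar; do not carry it through the air, and leave the other things on the bench where they are.

Things in the scene. Friction and masses are not known exactly. Their poses are not given: they have to be found in the camera images.
- station: Fixed plywood sorting tray with a round steel stop bar across its near end. Origin on the bench under the middle of the bar; x from the bar into the tray (the way the tote tips), y along the bar, z up. Bar: 16 mm thick, axis at x = 0, z = 85 mm, open below, held by two steel bracket plates at y = +-94 mm (x = -18 to 18 mm, 97 mm high; feet 3 mm high out to +-107 mm). Place and yaw vary.
- bar_mid (a point): Middle of the stop bar, on its axis, 85 mm above the bench; axes as station. The tote turns about this bar: in that turn the axis stays 8 mm in front of the tote's front wall and 81 to 85 mm up that wall.
- tray_mid (a point): Middle of the tray's floor (6 mm high), 163 mm past the bar; axes as station. In the station's frame the tray spans x = 48 to 278 mm, y = -92 to 92 mm; walls 32 mm high (sides 6 mm thick, running on to x = -18 mm; far wall 8 mm); at the bar's end a plywood sill (x = 48 to 56 mm) is 57 mm high: the tipped tote lies on bar and sill. Inside width 172 mm.
- tote: Loose grey open tote, 140 (x) x 130 (y) x 160 mm (z), walls 4 mm, 0.32 to 0.5 kg + 0.16 kg of prints. Origin: centre of underside; +x front (rib side, to face the bar), -x back (handle), z up out of the mouth. Front rim stands out 5 mm. Starts upright, 20 to 80 mm short of the bar, up to 12 mm off centre, 0.2 rad off square. Docked (front wall on the bar) it is at x = -78 mm, y = 0 of the station.
- tote_rib (a point): Middle of the outer edge of the hook rib on the tote's front wall, at (84, 0, 69) mm in the tote's frame; rib 104 mm long, 8 mm thick, 14 mm out. Docked: 6 mm past the bar's axis, 16 mm below it. The tipped tote balances on the bar at about 1.8 rad, then falls forward by itself; it rests turned about 2.23 rad from upright, front wall on bar and sill, mouth down over the tray, rib hooked behind the bar.
- tote_handle (a point): Middle of the tote's handle: round steel bar 12 mm thick, straight for 80 mm along the tote's y, on two arms (y = +-48 mm) from the back wall; at (-110, 0, 137) mm in the tote's frame: axis 40 mm behind the back wall, 23 mm below the mouth. Can be pinched from above across its thickness, one finger in the 34 mm gap; it turns in the grip while the tote tips.
- bust_a_mid (a point): Middle of the first black printed bust (59 x 57 x 69 mm, 60 g), which stands loose in the tote.
- bust_b_mid (a point): Middle of the second black bust, like the first.
- figure_mid (a point): Middle of the small orange printed figure (40 x 40 x 41 mm, 40 g), which stands loose in the tote.
- bust_a: The first bust; origin at the centre of its underside.
- bust_b: The second bust; origin at the centre of its underside.
- figure: The small figure; origin at the centre of its underside.
- glue: Bystander: glue stick, 26 mm thick, 91 mm high, standing.
- tape: Bystander: roll of black tape, 58 mm wide, 19 mm high.
- key: Bystander: steel drill chuck key lying flat, 80 x 55 mm.

How it is judged:
By the outcome, as a careful person would: the job done as asked, in the order asked, and still so for the second after the job is handed in, with the robot touching nothing.
It also fails if it takes over 54 s, if anything falls off the work surface, if the arm or the gripper's body presses on something with over 40 N, if the wrist force passes 120 N, or if a joint passes its speed limit or range.

## Working session

There is one attempt and no reset: what is moved stays moved. The work goes in short steps, Python scripts to look and compute and a tool call to move; the robot and the scene stay as the last step left them, time stands still between calls to the robot, and variables do not carry over. Pictures are saved under pics/ and viewed, at most 10 in all, crops included, and the job is handed in when it is done.

Besides the shell and the picture viewer there is one more tool, called after "Emit:" as name(argument=value, ...), one argument or row to a line, values as JSON. move_arm: Moves the arm, as the interface text tells. Its arguments: {"type":"object","properties":{"increments":{"type":"array"}},"required":["increments"]}

```bash
mkdir -p pics; cat > h.py <<'E'
import numpy as np, cv2
from rig import bot
def cam2w(name, p, st=None):
    m=bot.camera_model(name); p=np.atleast_2d(p)
    if name=='wrist':
        st=st or bot.read_state()
        T=np.array(m['tool_from_camera']); q=p@T[:3,:3].T+T[:3,3]
        return q@np.array(st['tcp_rot']).T+np.array(st['position'])
    R,_=cv2.Rodrigues(np.array(m['rvec'],float)); t=np.array(m['tvec'],float).ravel()
    return (p-t)@R
def cloud(name,depth,mask=None,st=None):
    K=np.array(bot.camera_model(name)['intrinsics'])
    ok=depth>0
    if mask is not None: ok&=mask
    v,u=np.nonzero(ok); z=depth[v,u]
    return cam2w(name,np.c_[(u-K[0,2])/K[0,0]*z,(v-K[1,2])/K[1,1]*z,z],st),u,v
E
python3 - <<'E'
from h import *
s=bot.read_state(); print({k:np.round(v,3).tolist() for k,v in s.items()})
ims=[]
for c in ('scene','side'):
    im,d=bot.capture(c); cv2.imwrite(f'pics/{c}0.png',im[:,:,::-1]); np.savez(f'{c}0.npz',im=im,d=d)
    for l in ('station','bar_mid','tray_mid','tote','tote_rib','tote_handle','glue','tape','key'):
        for r in bot.spot_in(l,c)[:2]: print(c,l,round(r['conf'],2),cam2w(c,r['at']).round(3)[0])
E
```

```text
{'time_s': 0.0, 'joint_positions': [59.846, 30.28, 82.157, 0.0, 67.69, -10.226], 'qvel': [-0.017, 0.02, -0.061, -0.043, -0.1, -0.073], 'tau': [-0.002, -44.004, -17.66, 0.063, 0.058, -0.0], 'position': [0.213, 0.587, 0.222], 'tcp_rot': [[-0.94, 0.341, -0.001], [0.341, 0.94, -0.002], [0.0, -0.002, -1.0]], 'force': [-1.326, 0.055, 0.053], 'moment': [0.006, 0.008, 0.001], 'grasp_force': 0.0, 'opening': 1.0}
scene station 0.93 [0.537 0.178 0.005]
scene bar_mid 0.76 [0.539 0.183 0.006]
scene tote 0.56 [ 0.458 -0.096  0.103]
scene tote_rib 0.85 [ 0.466 -0.099  0.102]
scene tote_handle 0.93 [ 0.461 -0.099  0.102]
scene glue 0.71 [ 0.563 -0.251  0.071]
scene glue 0.67 [ 0.465 -0.098  0.101]
scene tape 0.76 [ 0.648 -0.273  0.02 ]
scene tape 0.62 [ 0.46  -0.099  0.105]
scene key 0.58 [0.529 0.411 0.011]
side station 0.91 [ 0.532  0.167 -0.001]
side bar_mid 0.72 [0.532 0.164 0.01 ]
side tray_mid 0.88 [0.531 0.162 0.005]
side tote 0.74 [ 0.469 -0.084  0.095]
side tote 0.35 [0.533 0.163 0.004]
side tote_rib 0.91 [ 0.463 -0.084  0.09 ]
side tote_rib 0.75 [ 0.466 -0.073  0.035]
side tote_handle 0.67 [ 0.463 -0.086  0.091]
side glue 0.55 [ 0.564 -0.245  0.09 ]
side tape 0.53 [ 0.654 -0.268  0.021]
side key 0.55 [0.524 0.411 0.012]
```

```bash
python3 - <<'E'
from h import *
P=[]
for c in ('scene','side'):
    z=np.load(c+'0.npz'); p,u,v=cloud(c,z['d']); P.append(p)
P=np.vstack(P)
def hist(lo,hi):
    q=P[(P[:,2]>lo)&(P[:,2]<hi)&(P[:,0]>.3)&(P[:,0]<.8)&(P[:,1]>-.35)&(P[:,1]<.45)]; return q
# top-down height map: 1.5mm/pixel
im=np.zeros((540,540),np.float32)
q=hist(.002,.25); q=q[np.argsort(q[:,2])]
im[((q[:,0]-.3)/.0015).astype(int).clip(0,539),((q[:,1]+.35)/.0015).astype(int).clip(0,539)]=q[:,2]
im=(im/0.2*255).clip(0,255).astype(np.uint8)
cv2.imwrite('pics/top.png',cv2.applyColorMap(im,cv2.COLORMAP_JET)[:340])
a=cv2.imread('pics/scene0.png');b=cv2.imread('pics/side0.png')
cv2.imwrite('pics/both.png',cv2.resize(np.vstack([a,b]),(450,600)) if 0 else np.hstack([a[:,60:460],b[:,60:460]]))
E
```

```text
(no output)
```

View pics/both.png

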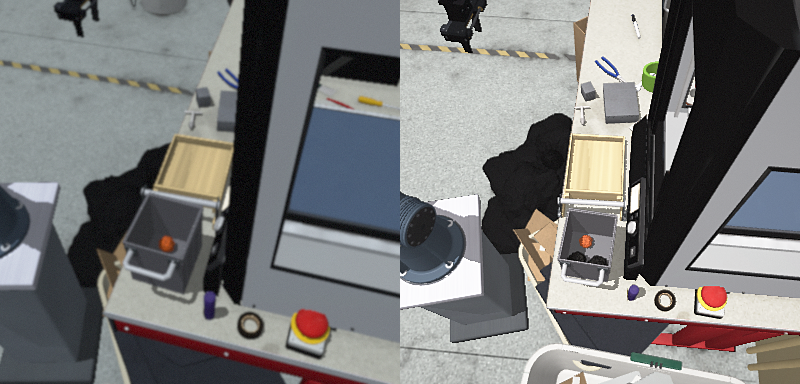

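View pics/top.png

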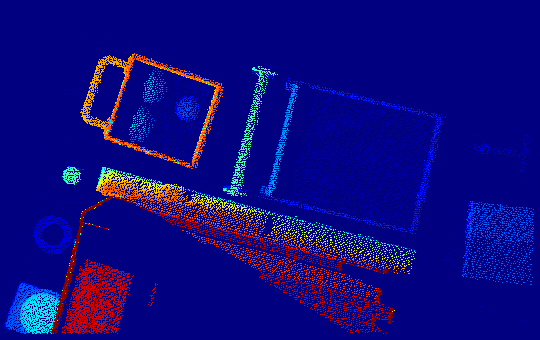

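The tote (rim ≈ map px (110–215, 55–165)) has its handle on the −y side. The bar is at map col ≈ 250, with the tray beyond it towards +y. The printer wall runs alongside at larger x. Next I fit the exact frames.

```bash
cat >> h.py <<'E'
def pts(names,k):
    return {c:cloud(c,np.load(f'{c}{k}.npz')['d'])[0] for c in names}
def fit_station(P):
    q=P[(P[:,2]>.078)&(P[:,2]<.1)&(P[:,0]>.38)&(P[:,0]<.62)&(P[:,1]>-.03)&(P[:,1]<.07)]
    return q
E
python3 - <<'E'
from h import *
D=pts(('scene','side'),0)
from scipy.optimize import least_squares
for c in D:
    P=D[c]
    # bar + sill by PCA lines
    q=P[(P[:,2]>.086)&(P[:,2]<.0965)&(P[:,0]>.40)&(P[:,0]<.60)&(P[:,1]>-.02)&(P[:,1]<.07)]
    m=np.median(q[:,:2],0); 
    for _ in range(5):
        l=cv2.fitLine(q[:,:2].astype(np.float32),cv2.DIST_HUBER,0,.01,.01).ravel(); n=np.array([-l[1],l[0]])
        r=(q[:,:2]-l[2:])@n; q=q[abs(r)<.010]
    d=l[:2]*np.sign(l[0]); t=(q[:,:2]-l[2:])@d
    print(c,'bar line ang',np.degrees(np.arctan2(d[1],d[0])).round(2),'ends',(l[2:]+d*t.min()).round(4),(l[2:]+d*t.max()).round(4),'len',np.ptp(t).round(4),'zmax',np.percentile(q[:,2],[50,95,99]).round(4))
    s=P[(P[:,2]>.05)&(P[:,2]<.062)&(P[:,0]>.41)&(P[:,0]<.60)&(P[:,1]>.05)&(P[:,1]<.11)]
    l2=cv2.fitLine(s[:,:2].astype(np.float32),cv2.DIST_HUBER,0,.01,.01).ravel(); print('  sill',np.degrees(np.arctan(l2[1]/l2[0])).round(2),'dist bar->sill',abs((l2[2:]-l[2:])@n).round(4), 'z',np.percentile(s[:,2],95).round(4))
    # tote rim
    k=P[(P[:,2]>.152)&(P[:,2]<.168)&(P[:,0]>.36)&(P[:,0]<.57)&(P[:,1]>-.205)&(P[:,1]<.0)]
    r=cv2.minAreaRect((k[:,:2]*1000).astype(np.float32)); print('  rim',np.round(r[0],1),np.round(r[1],1),round(r[2],1),len(k),'z',np.percentile(k[:,2],[50,95]).round(4))
    w=P[(P[:,2]>.09)&(P[:,2]<.25)&(P[:,0]>.53)&(P[:,1]>-.25)&(P[:,1]<.3)&(P[:,0]<.75)]
    for y0 in (-.2,-.1,0,.1,.2):
        ww=w[abs(w[:,1]-y0)<.02]; 
        if len(ww): print('  wall y',y0,'xmin',np.percentile(ww[:,0],2).round(3),'zmax',ww[:,2].max().round(3))
    hq=P[(P[:,2]>.128)&(P[:,2]<.147)&(P[:,0]>.36)&(P[:,0]<.57)&(P[:,1]>-.26)&(P[:,1]<-.15)]
    np.save(f'hq_{c}.npy',hq); print('  handle',len(hq),hq.min(0).round(3),hq.max(0).round(3))
E
```

```text
scene bar line ang -14.56 ends [0.4018 0.0477] [ 0.5928 -0.0019] len 0.1974 zmax [0.0904 0.0941 0.0956]
  sill -13.7 dist bar->sill 0.0524 z 0.0579
  rim [ 466.9 -104.1] [150.1 137. ] 71.1 841 z [0.1573 0.1599]
  wall y -0.2 xmin 0.559 zmax 0.25
  wall y -0.1 xmin 0.532 zmax 0.184
  wall y 0 xmin 0.532 zmax 0.135
  handle 707 [ 0.382 -0.229  0.128] [ 0.57  -0.15   0.147]
side bar line ang -13.78 ends [0.4025 0.0469] [5.924e-01 3.000e-04] len 0.1956 zmax [0.0917 0.0954 0.0961]
  sill -13.71 dist bar->sill 0.0521 z 0.0601
  rim [ 467.6 -104.4] [150.2 136.1] 71.1 631 z [0.1593 0.1628]
  wall y -0.2 xmin 0.558 zmax 0.25
  wall y -0.1 xmin 0.534 zmax 0.19
  wall y 0 xmin 0.538 zmax 0.192
  wall y 0.1 xmin 0.633 zmax 0.192
  wall y 0.2 xmin 0.659 zmax 0.25
  handle 406 [ 0.385 -0.227  0.128] [ 0.57  -0.155  0.147]
```

Fits: bar_mid ≈ (0.4975, 0.023) with station yaw ≈ 76.2°. The tote is at (0.466, −0.107) with yaw ≈ 71°, and the handle is at ≈ (0.431, −0.211, 0.137). I'm going above the handle, curving outward to stay within reach.

Emit:
move_arm(
  increments=[
    {"xyz": [-30, -23, 0], "roll": -0.018, "grip": 35},
    {"xyz": [-30, -23, 0], "roll": 0, "grip": 35},
    {"xyz": [-30, -23, 0], "roll": 0, "grip": 35},
    {"xyz": [-30, -23, 0], "roll": 0, "grip": 35},
    {"xyz": [-30, -23, 0], "roll": 0, "grip": 35},
  ],
)

```text
time_s: 1.42
position: [0.3177, 0.4285, 0.2227]
tcp_rot: [[-0.946, 0.323, 0.0], [0.323, 0.946, 0.0], [-0.0, 0.0, -1.0]]
force: [0.6, 0.3, -0.5]
opening: 0.703
grasp_force: 0.0
```

Emit:
move_arm(
  increments=[
    {"xyz": [-30, -23, 0], "roll": 0, "grip": 35},
    {"xyz": [-30, -23, 0], "roll": 0, "grip": 35},
    {"xyz": [-30, -23, 0], "roll": 0, "grip": 35},
    {"xyz": [-30, -23, 0], "roll": 0, "grip": 35},
    {"xyz": [-30, -23, 0], "roll": 0, "grip": 35},
  ],
)

```text
time_s: 1.83
position: [0.4226, 0.2709, 0.2228]
tcp_rot: [[-0.946, 0.324, 0.001], [0.324, 0.946, 0.0], [-0.001, 0.0, -1.0]]
force: [0.7, 0.4, 0.2]
opening: 0.379
grasp_force: 0.0
```

Emit:
move_arm(
  increments=[
    {"xyz": [-30, -23, 0], "roll": 0, "grip": 35},
    {"xyz": [-30, -23, 0], "roll": 0, "grip": 35},
    {"xyz": [-10, -33, 0], "roll": 0, "grip": 35},
    {"xyz": [-10, -33, 0], "roll": 0, "grip": 35},
    {"xyz": [-10, -33, 0], "roll": 0, "grip": 35},
  ],
)

```text
time_s: 2.25
position: [0.4602, 0.1044, 0.2226]
tcp_rot: [[-0.946, 0.324, 0.0], [0.324, 0.946, -0.0], [-0.0, 0.0, -1.0]]
force: [0.5, -0.4, -0.0]
opening: 0.355
grasp_force: 0.0
```

Emit:
move_arm(
  increments=[
    {"xyz": [-10, -33, 0], "roll": 0, "grip": 35},
    {"xyz": [-10, -33, 0], "roll": 0, "grip": 35},
    {"xyz": [-10, -33, 0], "roll": 0, "grip": 35},
    {"xyz": [-10, -33, 0], "roll": 0, "grip": 35},
    {"xyz": [-10, -33, 0], "roll": 0, "grip": 35},
  ],
)

```text
time_s: 2.67
position: [0.4536, -0.0679, 0.2228]
tcp_rot: [[-0.946, 0.324, 0.001], [0.324, 0.946, -0.0], [-0.001, 0.0, -1.0]]
force: [1.5, 0.3, 1.2]
opening: 0.353
grasp_force: 0.0
```

Emit:
move_arm(
  increments=[
    {"xyz": [-5, -29, 0], "roll": 0, "grip": 35},
    {"xyz": [-5, -29, 0], "roll": 0, "grip": 35},
    {"xyz": [-5, -28, 0], "roll": 0, "grip": 35},
    {"xyz": [-5, -28, 0], "roll": 0, "grip": 35},
    {"xyz": [-5, -28, 0], "roll": 0, "grip": 35},
  ],
)

```text
time_s: 3.08
position: [0.4311, -0.2102, 0.2228]
tcp_rot: [[-0.946, 0.324, 0.001], [0.324, 0.946, -0.0], [-0.001, -0.0, -1.0]]
force: [1.1, -0.3, -0.4]
opening: 0.348
grasp_force: 0.0
```

```bash
python3 - <<'E'
from h import *
s=bot.read_state(); im,d=bot.capture('wrist'); cv2.imwrite('pics/w1.png',im[:,:,::-1]); p,u,v=cloud('wrist',d,None,s)
print(np.round(s['position'],4))
yt=np.array(s['tcp_rot'])[:2,1]
ex=np.array([np.cos(np.radians(71.1)),np.sin(np.radians(71.1))]); ey=np.array([-ex[1],ex[0]])
o=np.array([.431,-.211]); q=np.c_[(p[:,:2]-o)@ex,(p[:,:2]-o)@ey,p[:,2]]
h=q[(q[:,2]>.12)&(q[:,2]<.15)&(abs(q[:,1])<.036)&(q[:,0]<.02)&(q[:,0]>-.03)]
print('handle',len(h),np.median(h,0).round(4),np.percentile(h[:,0],[3,97]).round(4),'zmax',np.percentile(h[:,2],98).round(4),'slope',np.polyfit(h[:,1],h[:,0],1)[0].round(4) if len(h)>9 else 0)
r=q[(q[:,2]>.15)&(q[:,2]<.168)&(q[:,0]>.02)&(q[:,0]<.06)&(abs(q[:,1])<.08)]
print('backrim',len(r),np.percentile(r,[3,50,97],axis=0).round(4),'slope',np.polyfit(r[:,1],r[:,0],1)[0].round(4) if len(r)>9 else 0)
for x in bot.spot_in('tote_handle','wrist')[:2]: print(x['conf'],cam2w('wrist',x['at'],s).round(4))
E
```

```text
[ 0.4311 -0.2102  0.2228]
handle 1437 [0.0032 0.002  0.1432] [-0.0026  0.0087] zmax 0.145 slope -0.0088
backrim 1704 [[ 0.0392 -0.0327  0.1512]
 [ 0.0441  0.0371  0.1602]
 [ 0.0568  0.0667  0.1621]] slope 0.029
0.69 [[ 0.4762 -0.068   0.1032]]
```

View pics/w1.png

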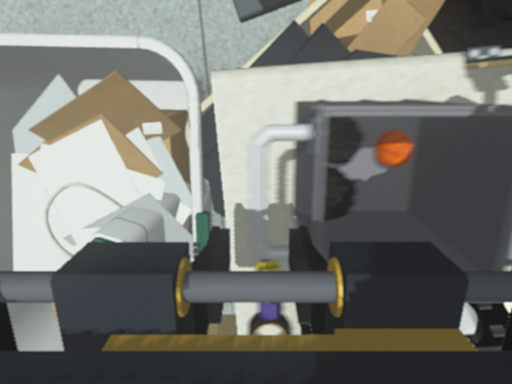

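The wrist view shows the handle (column ≈ 263, rows 130–255) between the two fingers (columns ≈ 215 and 300), about 2.5 mm further forward. I shift by that much, descend and grip.

Emit:
move_arm(
  increments=[
    {"xyz": [0, 2.5, 20], "roll": 0, "grip": 35},
    {"xyz": [0, 0, 25], "roll": 0, "grip": 35},
    {"xyz": [0, 0, 25], "roll": 0, "grip": 35},
    {"xyz": [0, 0, 20], "roll": 0, "grip": 35},
    {"xyz": [0, 0, 14], "roll": 0, "grip": 35},
  ],
)

```text
time_s: 3.6
position: [0.4316, -0.205, 0.117]
tcp_rot: [[-0.946, 0.324, -0.002], [0.324, 0.946, 0.002], [0.002, 0.001, -1.0]]
force: [-0.4, 0.4, -0.0]
opening: 0.352
grasp_force: 0.0
```

Emit:
move_arm(
  increments=[
    {"xyz": [0, 0, 0], "roll": 0, "grip": 20},
    {"xyz": [0, 0, 0], "roll": 0, "grip": 10},
    {"xyz": [0, 0, 0], "roll": 0, "grip": 0},
    {"xyz": [0, 0, 0], "roll": 0, "grip": 0},
    {"xyz": [0, 0, 0], "roll": 0, "grip": 0},
  ],
)

```text
time_s: 4.02
position: [0.433, -0.2069, 0.1196]
tcp_rot: [[-0.946, 0.324, 0.002], [0.323, 0.946, -0.002], [-0.003, -0.001, -1.0]]
force: [-1.0, -1.9, -1.0]
opening: 0.126
grasp_force: 30.0
```

Emit:
move_arm(
  increments=[
    {"xyz": [-0.5, 3, 0], "roll": -0.01, "grip": 0},
    {"xyz": [-0.8, 4, 0], "roll": -0.01, "grip": 0},
    {"xyz": [-0.8, 5, 0], "roll": -0.012, "grip": 0},
    {"xyz": [-0.8, 5, 0], "roll": -0.012, "grip": 0},
    {"xyz": [-0.8, 5, 0], "roll": -0.012, "grip": 0},
  ],
)

```text
time_s: 4.43
position: [0.4438, -0.1872, 0.1195]
tcp_rot: [[-0.963, 0.269, 0.003], [0.269, 0.963, -0.003], [-0.003, -0.002, -1.0]]
force: [-1.0, -4.8, 5.8]
opening: 0.126
grasp_force: 30.0
```

Emit:
move_arm(
  increments=[
    {"xyz": [-0.8, 5, 0], "roll": -0.012, "grip": 0},
    {"xyz": [-0.8, 5, 0], "roll": -0.011, "grip": 0},
    {"xyz": [-0.7, 4, 0], "roll": -0.01, "grip": 0},
    {"xyz": [0, 4, 0], "roll": 0, "grip": 0},
    {"xyz": [0, 0, 0], "roll": 0, "grip": 0},
  ],
)

```text
time_s: 4.85
position: [0.4508, -0.1696, 0.1195]
tcp_rot: [[-0.971, 0.237, 0.003], [0.237, 0.971, -0.002], [-0.003, -0.001, -1.0]]
force: [0.4, -2.7, 5.7]
opening: 0.128
grasp_force: 30.0
```

```bash
cat >> h.py <<'E'
BM=np.array([.4975,.0232]); A=np.radians(76.2); EX=np.array([np.cos(A),np.sin(A)]); EY=np.array([-EX[1],EX[0]])
def sta(p): p=np.atleast_2d(p); return np.c_[(p[:,:2]-BM)@EX*1e3,(p[:,:2]-BM)@EY*1e3,p[:,2]*1e3]
def snap(k,names=('scene','side')):
    s=bot.read_state(); out={}
    for c in names:
        im,d=bot.capture(c); cv2.imwrite(f'pics/{c}{k}.png',im[:,:,::-1]); np.savez(f'{c}{k}.npz',im=im,d=d); out[c]=sta(cloud(c,d,None,s)[0])
    R=np.array(s['tcp_rot']); print('t',round(s['time_s'],2),'tcp sta',sta(s['position'])[0].round(1),'tool y ang-76.2:',round(np.degrees(np.arctan2(R[1,1],R[0,1]))-76.2,2),'F',np.round(s['force'],1),'g',round(s['grasp_force'],1))
    return out
E
python3 - <<'E'
from h import *
for c,q in snap(1).items():
    k=q[(q[:,2]>152)&(q[:,2]<168)&(q[:,0]>-170)&(q[:,0]<15)&(abs(q[:,1])<90)]
    r=cv2.minAreaRect(k[:,:2].astype(np.float32)); print(c,np.round(r[0],1),np.round(r[1],1),round(r[2],1),len(k))
    b=q[(q[:,2]>83)&(q[:,2]<97)&(abs(q[:,0])<20)&(abs(q[:,1])<120)]; e=b[abs(abs(b[:,1])-94)<15]
    print('   bar x med',np.median(b[abs(b[:,1])<75][:,0]).round(1),'fit',np.polyfit(b[abs(b[:,1])<80][:,1],b[abs(b[:,1])<80][:,0],1).round(3),'y ext',np.percentile(b[:,1],[1,99]).round(1))
E
```

```text
t 4.85 tcp sta [-198.4   -0.6  119.5] tool y ang-76.2: 0.08 F [ 0.4 -2.7  5.7] g 30.0
scene [-89.1 -23.7] [ 89.  149.6] 89.8 383
   bar x med -1.3 fit [0.081 4.916] y ext [-98.3 -61.1]
side [-89.   -0.9] [135.8 149.9] 89.7 224
   bar x med -1.0 fit [-0.003  0.229] y ext [-112.    96.7]
```

Square (−0.3°) and centred (−0.9 mm), about 10–13 mm to go. I creep in until the force shows contact with the bar.

Emit:
move_arm(
  increments=[
    {"xyz": [0, 3, 0], "roll": 0, "grip": 0},
    {"xyz": [0, 3, 0], "roll": 0, "grip": 0},
    {"xyz": [0, 2, 0], "roll": 0, "grip": 0},
    {"xyz": [0, 1, 0], "roll": 0, "grip": 0},
    {"xyz": [0, 1, 0], "roll": 0, "grip": 0},
  ],
)

```text
time_s: 5.37
position: [0.4528, -0.1606, 0.1195]
tcp_rot: [[-0.972, 0.237, 0.002], [0.237, 0.972, -0.003], [-0.003, -0.002, -1.0]]
force: [-1.2, -5.1, 5.8]
opening: 0.126
grasp_force: 30.0
```

Emit:
move_arm(
  increments=[
    {"xyz": [0, 1, 0], "roll": 0, "grip": 0},
    {"xyz": [0, 0, 0], "roll": 0, "grip": 0},
  ],
)

```text
time_s: 5.53
position: [0.4531, -0.1596, 0.1195]
tcp_rot: [[-0.972, 0.237, 0.003], [0.237, 0.972, -0.003], [-0.003, -0.002, -1.0]]
force: [-1.1, -4.2, 7.1]
opening: 0.128
grasp_force: 30.0
```

Emit:
move_arm(
  increments=[
    {"xyz": [0, 1, 0], "roll": 0, "grip": 0},
    {"xyz": [0, 1, 0], "roll": 0, "grip": 0},
  ],
)

```text
time_s: 5.7
position: [0.4536, -0.1579, 0.1195]
tcp_rot: [[-0.972, 0.237, 0.002], [0.237, 0.972, -0.003], [-0.003, -0.002, -1.0]]
force: [-1.1, -4.7, 7.2]
opening: 0.126
grasp_force: 30.0
```

```bash
python3 - <<'E'
from h import *
for c,q in snap(2).items():
    k=q[(q[:,2]>152)&(q[:,2]<168)&(q[:,0]>-170)&(q[:,0]<15)&(abs(q[:,1])<90)]
    r=cv2.minAreaRect(k[:,:2].astype(np.float32)); print(c,np.round(r[0],1),np.round(r[1],1),round(r[2],1),len(k))
E
```

```text
t 5.7 tcp sta [-186.3   -0.5  119.5] tool y ang-76.2: 0.1 F [-1.1 -4.7  7.2] g 30.0
scene [-76.9 -23.7] [150.2  88.5] 0.4 382
side [-77.1  -0.6] [136.1 148.6] 89.6 206
```

Emit:
move_arm(
  increments=[
    {"xyz": [0, 1, 0], "roll": 0, "grip": 0},
    {"xyz": [0, 0, 0], "roll": 0, "grip": 0},
  ],
)

```text
time_s: 5.97
position: [0.4538, -0.1568, 0.1195]
tcp_rot: [[-0.972, 0.237, 0.003], [0.237, 0.972, -0.003], [-0.003, -0.002, -1.0]]
force: [-1.0, -4.2, 5.6]
opening: 0.129
grasp_force: 30.0
```

Emit:
move_arm(
  increments=[
    {"xyz": [0, 1, 0], "roll": 0, "grip": 0},
    {"xyz": [0, 0, 0], "roll": 0, "grip": 0},
  ],
)

```text
time_s: 6.13
position: [0.4542, -0.1564, 0.1195]
tcp_rot: [[-0.972, 0.236, 0.003], [0.236, 0.972, -0.004], [-0.004, -0.003, -1.0]]
force: [-1.1, -6.1, 5.7]
opening: 0.123
grasp_force: 30.0
```

Emit:
move_arm(
  increments=[
    {"xyz": [0, 1, 0], "roll": 0, "grip": 0},
    {"xyz": [0, 0, 0], "roll": 0, "grip": 0},
  ],
)

```text
time_s: 6.3
position: [0.4546, -0.1564, 0.1195]
tcp_rot: [[-0.972, 0.236, 0.003], [0.236, 0.972, -0.006], [-0.004, -0.005, -1.0]]
force: [-1.8, -9.9, 5.3]
opening: 0.129
grasp_force: 30.0
```

Contact with the bar: motion stopped while the force rose to 10 N. The docked handle fixes the bar axis 188 mm ahead. Next I tabulate the arc increments.

```bash
python3 - <<'E'
import numpy as np
th=np.arange(0,2.2301,.04); h=83
x=-188*np.cos(th)+(137-h)*np.sin(th); z=(137-h)*np.cos(th)+188*np.sin(th)
for i in range(1,len(th)): print(round(th[i],2),round(x[i]-x[i-1],1),round(-(z[i]-z[i-1]),1),end=' | ' if i%5 else '\n')
for t in (0,.4,.8,1.2,1.6,2.,2.23): print('\n',t,'TCP x rel dock',round(-188*np.cos(t)+54*np.sin(t)+188,1),'z',round(85+54*np.cos(t)+188*np.sin(t)-17.5,1),end='')
E
```

```text
0.04 2.3 -7.5 | 0.08 2.6 -7.4 | 0.12 2.9 -7.3 | 0.16 3.2 -7.1 | 0.2 3.5 -7.0
0.24 3.7 -6.9 | 0.28 4.0 -6.7 | 0.32 4.3 -6.5 | 0.36 4.5 -6.4 | 0.4 4.8 -6.2
0.44 5.0 -6.0 | 0.48 5.3 -5.8 | 0.52 5.5 -5.6 | 0.56 5.7 -5.3 | 0.6 5.9 -5.1
0.64 6.1 -4.9 | 0.68 6.3 -4.6 | 0.72 6.5 -4.4 | 0.76 6.7 -4.1 | 0.8 6.8 -3.8
0.84 7.0 -3.6 | 0.88 7.1 -3.3 | 0.92 7.2 -3.0 | 0.96 7.3 -2.7 | 1.0 7.4 -2.4
1.04 7.5 -2.1 | 1.08 7.6 -1.8 | 1.12 7.7 -1.5 | 1.16 7.7 -1.2 | 1.2 7.8 -0.9
1.24 7.8 -0.6 | 1.28 7.8 -0.2 | 1.32 7.8 0.1 | 1.36 7.8 0.4 | 1.4 7.8 0.7
1.44 7.8 1.0 | 1.48 7.7 1.3 | 1.52 7.7 1.6 | 1.56 7.6 1.9 | 1.6 7.5 2.2
1.64 7.4 2.5 | 1.68 7.3 2.8 | 1.72 7.2 3.1 | 1.76 7.0 3.4 | 1.8 6.9 3.7
1.84 6.8 3.9 | 1.88 6.6 4.2 | 1.92 6.4 4.5 | 1.96 6.2 4.7 | 2.0 6.0 5.0
2.04 5.8 5.2 | 2.08 5.6 5.4 | 2.12 5.4 5.7 | 2.16 5.2 5.9 | 2.2 4.9 6.1

 0 TCP x rel dock 0.0 z 121.5
 0.4 TCP x rel dock 35.9 z 190.4
 0.8 TCP x rel dock 95.8 z 240.0
 1.2 TCP x rel dock 170.2 z 262.3
 1.6 TCP x rel dock 247.5 z 253.8
 2.0 TCP x rel dock 315.3 z 216.0
 2.23 TCP x rel dock 345.8 z 183.0
```

Emit:
move_arm(
  increments=[
    {"xyz": [0, -1, -1], "roll": 0, "grip": 0},
    {"xyz": [0, 0, -1], "roll": 0, "grip": 0},
  ],
)

```text
time_s: 6.47
position: [0.454, -0.156, 0.1208]
tcp_rot: [[-0.971, 0.237, 0.002], [0.237, 0.971, -0.002], [-0.003, -0.002, -1.0]]
force: [-0.0, -5.5, -1.4]
opening: 0.127
grasp_force: 30.0
```

Emit:
move_arm(
  increments=[
    {"xyz": [0, 2.3, -7.5], "roll": 0, "grip": 0},
    {"xyz": [0, 2.6, -7.4], "roll": 0, "grip": 0},
    {"xyz": [0, 2.9, -7.3], "roll": 0, "grip": 0},
    {"xyz": [0, 3.2, -7.1], "roll": 0, "grip": 0},
    {"xyz": [0, 3.5, -7], "roll": 0, "grip": 0},
  ],
)

```text
time_s: 6.88
position: [0.4564, -0.1411, 0.1571]
tcp_rot: [[-0.972, 0.237, -0.0], [0.237, 0.972, -0.001], [-0.0, -0.001, -1.0]]
force: [-0.4, -4.8, -0.8]
opening: 0.125
grasp_force: 30.0
```

```bash
python3 - <<'E'
from h import *
snap(3)
a=cv2.imread('pics/scene3.png')[140:340,80:280];b=cv2.imread('pics/side3.png')[140:340,130:330]
cv2.imwrite('pics/c3.png',cv2.resize(np.hstack([a,b]),None,fx=2,fy=2))
E
```

```text
t 6.88 tcp sta [-169.3    0.7  157.1] tool y ang-76.2: 0.09 F [-0.4 -4.8 -0.8] g 30.0
```

View pics/c3.png

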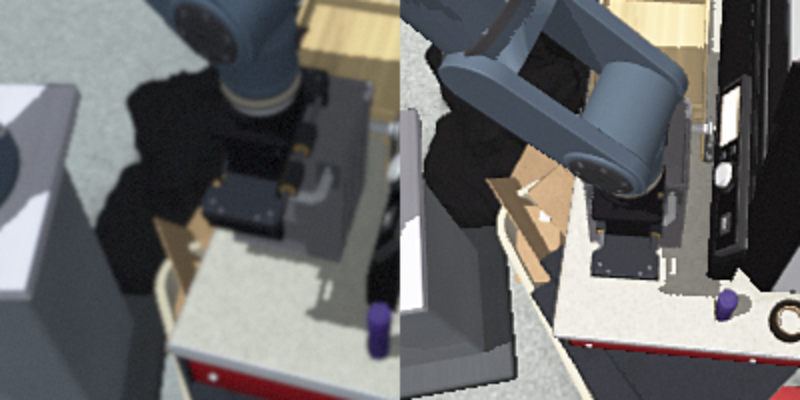

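The gripper holds the handle and the tote tilts with its back wall visible in the left view (about px 310–360, 100–250). I estimate the tilt from that wall's depth.

```bash
cat >> h.py <<'E'
def tilt(q,tcp):
    """back-wall tilt by RANSAC on xz line, near 34..40 mm from handle axis"""
    hx,hz=tcp[0],tcp[2]+17.5
    best=(0,)
    for y0,y1 in ((-60,60),):
        k=q[(q[:,1]>y0)&(q[:,1]<y1)&(q[:,2]>12)]; k=k[np.hypot(k[:,0]-hx,k[:,2]-hz)<190]
        for th in np.arange(0,2.4,.01):
            n=np.array([np.cos(th),-np.sin(th)]); a=np.array([np.sin(th),np.cos(th)])
            d=(k[:,0]-hx)*n[0]+(k[:,2]-hz)*n[1]; t=(k[:,0]-hx)*a[0]+(k[:,2]-hz)*a[1]
            c=np.sum((abs(d-40)<2.5)&(t<20)&(t>-135))
            if c>best[0]: best=(c,round(th,2))
    return best
def where(tcp,th):
    """bar axis in the tote frame: distance ahead of the front wall and height up it (mm); bar taken at robot-frame station x=+3.1"""
    dx,dz=3.1-tcp[0],85-(tcp[2]+17.5)
    return np.round([dx*np.cos(th)-dz*np.sin(th)-180, dx*np.sin(th)+dz*np.cos(th)+137],1)
E
python3 - <<'E'
from h import *
tcp=sta(bot.read_state()['position'])[0]
for c in ('scene','side'):
    q=sta(cloud(c,np.load(c+'3.npz')['d'])[0]); b=tilt(q,tcp); print(c,b,where(tcp,b[1]))
E
```

```text
scene (np.int64(970), np.float64(0.23)) [ 8.1 88.5]
side (np.int64(186), np.float64(0.23)) [ 8.1 88.5]
```

The tilt is 0.23 rad with the bar 8 mm ahead of the wall and 88 mm up it, so the tote is on course. I continue along the arc.

Emit:
move_arm(
  increments=[
    {"xyz": [0, 3.7, -6.9], "roll": 0, "grip": 0},
    {"xyz": [0, 4, -6.7], "roll": 0, "grip": 0},
    {"xyz": [0, 4.3, -6.5], "roll": 0, "grip": 0},
    {"xyz": [0, 4.5, -6.4], "roll": 0, "grip": 0},
    {"xyz": [0, 4.8, -6.2], "roll": 0, "grip": 0},
  ],
)

```text
time_s: 7.4
position: [0.4606, -0.1186, 0.1895]
tcp_rot: [[-0.971, 0.239, -0.002], [0.239, 0.971, 0.003], [0.003, 0.002, -1.0]]
force: [-0.4, 0.6, -3.5]
opening: 0.123
grasp_force: 30.0
```

Emit:
move_arm(
  increments=[
    {"xyz": [0, 5, -6], "roll": 0, "grip": 0},
    {"xyz": [0, 5.3, -5.8], "roll": 0, "grip": 0},
    {"xyz": [0, 5.5, -5.6], "roll": 0, "grip": 0},
    {"xyz": [0, 5.7, -5.3], "roll": 0, "grip": 0},
    {"xyz": [0, 5.9, -5.1], "roll": 0, "grip": 0},
  ],
)

```text
time_s: 7.82
position: [0.4678, -0.0929, 0.2177]
tcp_rot: [[-0.971, 0.238, -0.001], [0.238, 0.971, 0.0], [0.001, 0.0, -1.0]]
force: [0.0, -0.8, -5.7]
opening: 0.129
grasp_force: 30.0
```

```bash
python3 - <<'E'
from h import *
tcp=sta(bot.read_state()['position'])[0]
for c,q in snap(4).items(): b=tilt(q,tcp); print(c,b,where(tcp,b[1]))
E
```

```text
t 7.82 tcp sta [-119.8    1.2  217.7] tool y ang-76.2: 0.02 F [ 0.  -0.8 -5.7] g 30.0
scene (np.int64(1984), np.float64(0.79)) [ 13.2 118.6]
side (np.int64(904), np.float64(0.81)) [ 13.5 122.5]
```

The tote sags onto its front edge as expected (tilt 0.8, bar 119 mm up the wall, still above the rib). Following the arc brings the rib back up under the bar near 1 rad.

Emit:
move_arm(
  increments=[
    {"xyz": [0, 6.1, -4.9], "roll": 0, "grip": 0},
    {"xyz": [0, 6.3, -4.6], "roll": 0, "grip": 0},
    {"xyz": [0, 6.5, -4.4], "roll": 0, "grip": 0},
    {"xyz": [0, 6.7, -4.1], "roll": 0, "grip": 0},
    {"xyz": [0, 6.8, -3.8], "roll": 0, "grip": 0},
  ],
)

```text
time_s: 8.33
position: [0.4758, -0.062, 0.2399]
tcp_rot: [[-0.971, 0.238, 0.0], [0.238, 0.971, -0.001], [-0.0, -0.001, -1.0]]
force: [-0.7, -3.2, -2.7]
opening: 0.129
grasp_force: 30.0
```

```bash
python3 - <<'E'
from h import *
tcp=sta(bot.read_state()['position'])[0]
for c,q in snap(5).items(): b=tilt(q,tcp); print(c,b,where(tcp,b[1]))
E
```

```text
t 8.33 tcp sta [-88.    0.7 239.9] tool y ang-76.2: 0.02 F [-0.7 -3.2 -2.7] g 30.0
scene (np.int64(1958), np.float64(0.86)) [10.  93.6]
side (np.int64(1073), np.float64(0.88)) [10.9 97.4]
```

Emit:
move_arm(
  increments=[
    {"xyz": [0, 7, -3.6], "roll": 0, "grip": 0},
    {"xyz": [0, 7.1, -3.3], "roll": 0, "grip": 0},
    {"xyz": [0, 7.2, -3], "roll": 0, "grip": 0},
    {"xyz": [0, 7.3, -2.7], "roll": 0, "grip": 0},
    {"xyz": [0, 7.4, -2.4], "roll": 0, "grip": 0},
  ],
)

```text
time_s: 8.85
position: [0.4847, -0.0269, 0.2551]
tcp_rot: [[-0.971, 0.238, 0.001], [0.238, 0.971, -0.001], [-0.001, -0.001, -1.0]]
force: [-1.7, -3.3, 1.7]
opening: 0.125
grasp_force: 30.0
```

```bash
python3 - <<'E'
from h import *
tcp=sta(bot.read_state()['position'])[0]
for c,q in snap(6).items(): b=tilt(q,tcp); print(c,b,where(tcp,b[1]))
E
```

```text
t 8.85 tcp sta [-51.7   0.5 255.1] tool y ang-76.2: 0.01 F [-1.7 -3.3  1.7] g 30.0
scene (np.int64(1822), np.float64(1.06)) [10.4 93.1]
side (np.int64(1313), np.float64(1.08)) [11.3 97. ]
```

```bash
cat >> h.py <<'E'
def tilt2(q,tcp,th0):
    hx,hz=tcp[0],tcp[2]+17.5
    n=np.array([np.cos(th0),-np.sin(th0)]); a=np.array([np.sin(th0),np.cos(th0)])
    v=q[:,[0,2]]-[hx,hz]; d=v@n; t=v@a
    k=(abs(d-40)<6)&(t<18)&(t>-125)&(abs(q[:,1])<55)
    for _ in range(6):
        c=np.polyfit(t[k],d[k],1); k=k&(abs(d-np.polyval(c,t))<3)
    return round(th0-np.arctan(c[0]),3), round(c[1]*np.cos(np.arctan(c[0])),1), k.sum(), np.ptp(t[k]).round()
E
python3 - <<'E'
from h import *
tcp=sta(bot.read_state()['position'])[0]
for c in ('scene','side'):
    q=sta(cloud(c,np.load(c+'6.npz')['d'])[0]); b=tilt(q,tcp); f=tilt2(q,tcp,b[1]); print(c,b,f,where(tcp,f[0]))
a=cv2.imread('pics/scene6.png')[120:320,80:280];b=cv2.imread('pics/side6.png')[120:320,130:330]
cv2.imwrite('pics/c6.png',cv2.resize(np.hstack([a,b]),None,fx=2,fy=2))
E
```

```text
scene (np.int64(1861), np.float64(1.06)) (np.float64(1.01), np.float64(44.8), np.int64(2206), np.float64(139.0)) [ 7.7 83.1]
side (np.int64(1329), np.float64(1.08)) (np.float64(1.047), np.float64(43.0), np.int64(1179), np.float64(143.0)) [ 9.6 90.1]
```

View pics/c6.png

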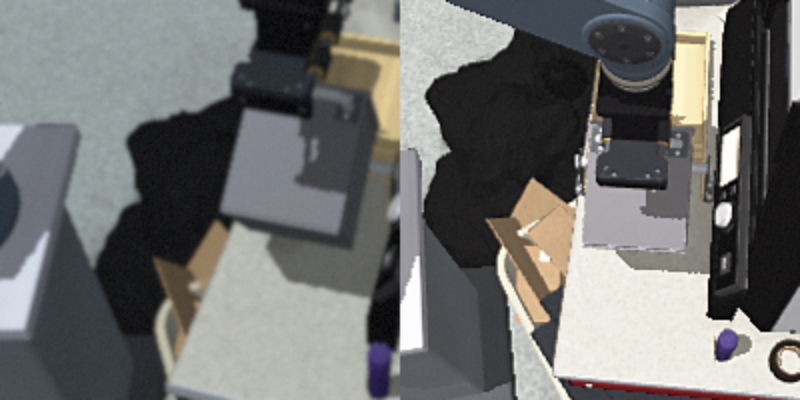

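The tote is tilted about 1.03 rad, square, and resting against the bar with the rib hooked (h ≈ 83–90 mm). I continue.

Emit:
move_arm(
  increments=[
    {"xyz": [0, 7.5, -2.1], "roll": 0, "grip": 0},
    {"xyz": [0, 7.6, -1.8], "roll": 0, "grip": 0},
    {"xyz": [0, 7.7, -1.5], "roll": 0, "grip": 0},
    {"xyz": [0, 7.7, -1.2], "roll": 0, "grip": 0},
    {"xyz": [0, 7.8, -0.9], "roll": 0, "grip": 0},
  ],
)

```text
time_s: 9.37
position: [0.494, 0.0107, 0.2618]
tcp_rot: [[-0.971, 0.239, 0.001], [0.239, 0.971, 0.0], [-0.001, 0.0, -1.0]]
force: [0.9, -3.9, 1.9]
opening: 0.129
grasp_force: 30.0
```

Emit:
move_arm(
  increments=[
    {"xyz": [0, 7.8, -0.6], "roll": 0, "grip": 0},
    {"xyz": [0, 7.8, -0.2], "roll": 0, "grip": 0},
    {"xyz": [0, 7.8, 0.1], "roll": 0, "grip": 0},
    {"xyz": [0, 7.8, 0.4], "roll": 0, "grip": 0},
    {"xyz": [0, 7.8, 0.7], "roll": 0, "grip": 0},
  ],
)

```text
time_s: 9.78
position: [0.5027, 0.0488, 0.2611]
tcp_rot: [[-0.971, 0.238, -0.0], [0.238, 0.971, 0.0], [0.0, 0.0, -1.0]]
force: [0.4, -2.8, 1.0]
opening: 0.126
grasp_force: 30.0
```

```bash
python3 - <<'E'
from h import *
tcp=sta(bot.read_state()['position'])[0]
for c,q in snap(7).items(): b=tilt(q,tcp); f=tilt2(q,tcp,b[1]); print(c,b,f,where(tcp,f[0]))
E
```

```text
t 9.78 tcp sta [ 26.1   1.  261.1] tool y ang-76.2: 0.01 F [ 0.4 -2.8  1. ] g 30.0
scene (np.int64(1434), np.float64(1.47)) (np.float64(1.408), np.float64(45.7), np.int64(1961), np.float64(140.0)) [ 7.3 82.9]
side (np.int64(1430), np.float64(1.5)) (np.float64(1.46), np.float64(44.0), np.int64(1413), np.float64(141.0)) [ 9.9 92.7]
```

Emit:
move_arm(
  increments=[
    {"xyz": [0, 7.8, 1], "roll": 0, "grip": 0},
    {"xyz": [0, 7.7, 1.3], "roll": 0, "grip": 0},
    {"xyz": [0, 7.7, 1.6], "roll": 0, "grip": 0},
    {"xyz": [0, 7.6, 1.9], "roll": 0, "grip": 0},
    {"xyz": [0, 7.5, 2.2], "roll": 0, "grip": 0},
  ],
)

```text
time_s: 10.3
position: [0.5116, 0.086, 0.2528]
tcp_rot: [[-0.971, 0.239, -0.001], [0.239, 0.971, 0.001], [0.001, 0.0, -1.0]]
force: [0.4, -1.5, 1.5]
opening: 0.124
grasp_force: 30.0
```

Emit:
move_arm(
  increments=[
    {"xyz": [0, 7.4, 2.5], "roll": 0, "grip": 0},
    {"xyz": [0, 7.3, 2.8], "roll": 0, "grip": 0},
    {"xyz": [0, 7.2, 3.1], "roll": 0, "grip": 0},
    {"xyz": [0, 7, 3.4], "roll": 0, "grip": 0},
    {"xyz": [0, 6.9, 3.7], "roll": 0, "grip": 0},
  ],
)

```text
time_s: 10.72
position: [0.5206, 0.1207, 0.2375]
tcp_rot: [[-0.971, 0.239, 0.0], [0.239, 0.971, 0.0], [-0.0, 0.001, -1.0]]
force: [-1.4, -0.5, 2.8]
opening: 0.128
grasp_force: 30.0
```

```bash
python3 - <<'E'
from h import *
tcp=sta(bot.read_state()['position'])[0]
for c,q in snap(8).items(): b=tilt(q,tcp); f=tilt2(q,tcp,b[1]); print(c,b,f,where(tcp,f[0]))
E
```

```text
t 10.72 tcp sta [100.2   0.9 237.5] tool y ang-76.2: -0.0 F [-1.4 -0.5  2.8] g 30.0
scene (np.int64(1031), np.float64(1.82)) (np.float64(1.764), np.float64(45.1), np.int64(1278), np.float64(142.0)) [ 5.5 74.3]
side (np.int64(1262), np.float64(1.85)) (np.float64(1.817), np.float64(43.4), np.int64(1179), np.float64(129.0)) [ 8.5 84.2]
```

Tilt is about 1.8 rad at balance, forces are small. Now I lower it gently with half-size steps.

Emit:
move_arm(
  increments=[
    {"xyz": [0, 3.4, 2], "roll": 0, "grip": 0},
    {"xyz": [0, 3.4, 2], "roll": 0, "grip": 0},
    {"xyz": [0, 3.3, 2.1], "roll": 0, "grip": 0},
    {"xyz": [0, 3.3, 2.1], "roll": 0, "grip": 0},
    {"xyz": [0, 3.2, 2.2], "roll": 0, "grip": 0},
  ],
)

```text
time_s: 11.23
position: [0.5243, 0.1361, 0.2271]
tcp_rot: [[-0.971, 0.239, -0.0], [0.239, 0.971, -0.0], [0.0, -0.0, -1.0]]
force: [0.5, -0.7, 1.8]
opening: 0.126
grasp_force: 30.0
```

Emit:
move_arm(
  increments=[
    {"xyz": [0, 3.2, 2.3], "roll": 0, "grip": 0},
    {"xyz": [0, 3.1, 2.4], "roll": 0, "grip": 0},
    {"xyz": [0, 3.1, 2.4], "roll": 0, "grip": 0},
    {"xyz": [0, 3, 2.5], "roll": 0, "grip": 0},
    {"xyz": [0, 3, 2.5], "roll": 0, "grip": 0},
  ],
)

```text
time_s: 11.65
position: [0.5281, 0.1512, 0.215]
tcp_rot: [[-0.971, 0.239, 0.0], [0.239, 0.971, 0.0], [-0.0, 0.0, -1.0]]
force: [-0.2, 0.4, 2.2]
opening: 0.127
grasp_force: 30.0
```

Emit:
move_arm(
  increments=[
    {"xyz": [0, 2.9, 2.6], "roll": 0, "grip": 0},
    {"xyz": [0, 2.9, 2.6], "roll": 0, "grip": 0},
    {"xyz": [0, 2.8, 2.7], "roll": 0, "grip": 0},
    {"xyz": [0, 2.8, 2.7], "roll": 0, "grip": 0},
    {"xyz": [0, 2.7, 2.8], "roll": 0, "grip": 0},
  ],
)

```text
time_s: 12.07
position: [0.5315, 0.1651, 0.2017]
tcp_rot: [[-0.971, 0.239, 0.0], [0.239, 0.971, 0.0], [-0.0, 0.001, -1.0]]
force: [0.8, 2.8, 3.0]
opening: 0.129
grasp_force: 30.0
```

```bash
python3 - <<'E'
from h import *
tcp=sta(bot.read_state()['position'])[0]
for c,q in snap(9).items(): b=tilt(q,tcp); f=tilt2(q,tcp,b[1]); print(c,b,f,where(tcp,f[0]))
E
```

```text
t 12.07 tcp sta [145.9   0.8 201.7] tool y ang-76.2: 0.0 F [0.8 2.8 3. ] g 30.0
scene (np.int64(571), np.float64(2.09)) (np.float64(2.045), np.float64(43.7), np.int64(591), np.float64(142.0)) [ 4.6 71.2]
side (np.int64(908), np.float64(2.12)) (np.float64(2.101), np.float64(41.9), np.int64(755), np.float64(121.0)) [ 8.  81.7]
```

Emit:
move_arm(
  increments=[
    {"xyz": [0, 2.6, 2.9], "roll": 0, "grip": 0},
    {"xyz": [0, 2.6, 2.9], "roll": 0, "grip": 0},
    {"xyz": [0, 2.5, 3], "roll": 0, "grip": 0},
    {"xyz": [0, 2, 2.4], "roll": 0, "grip": 0},
  ],
)

```text
time_s: 12.5
position: [0.5351, 0.1762, 0.1924]
tcp_rot: [[-0.971, 0.24, 0.004], [0.24, 0.971, 0.004], [-0.003, 0.005, -1.0]]
force: [-1.8, 8.2, 13.6]
opening: 0.128
grasp_force: 30.0
```

Emit:
move_arm(
  increments=[
    {"xyz": [0, 1.2, 1.6], "roll": 0, "grip": 0},
    {"xyz": [0, 0, 0], "roll": 0, "grip": 0},
  ],
)

```text
time_s: 12.67
position: [0.5356, 0.1779, 0.1911]
tcp_rot: [[-0.971, 0.239, 0.005], [0.239, 0.971, 0.005], [-0.004, 0.006, -1.0]]
force: [-0.5, 7.8, 11.7]
opening: 0.127
grasp_force: 30.0
```

```bash
python3 - <<'E'
from h import *
tcp=sta(bot.read_state()['position'])[0]
for c,q in snap(10).items(): b=tilt(q,tcp); f=tilt2(q,tcp,b[1]); print(c,b,f,where(tcp,f[0]))
a=cv2.imread('pics/scene10.png')[80:280,80:280];b=cv2.imread('pics/side10.png')[80:280,130:330]
cv2.imwrite('pics/c10.png',cv2.resize(np.hstack([a,b]),None,fx=2,fy=2))
E
```

```text
t 12.67 tcp sta [ 1.594e+02 -1.000e-01  1.911e+02] tool y ang-76.2: -0.05 F [-0.5  7.8 11.7] g 30.0
scene (np.int64(395), np.float64(2.18)) (np.float64(2.142), np.float64(42.9), np.int64(355), np.float64(142.0)) [ 8.4 72.3]
side (np.int64(727), np.float64(2.21)) (np.float64(2.205), np.float64(40.8), np.int64(601), np.float64(129.0)) [12.1 84.3]
```

View pics/c10.png

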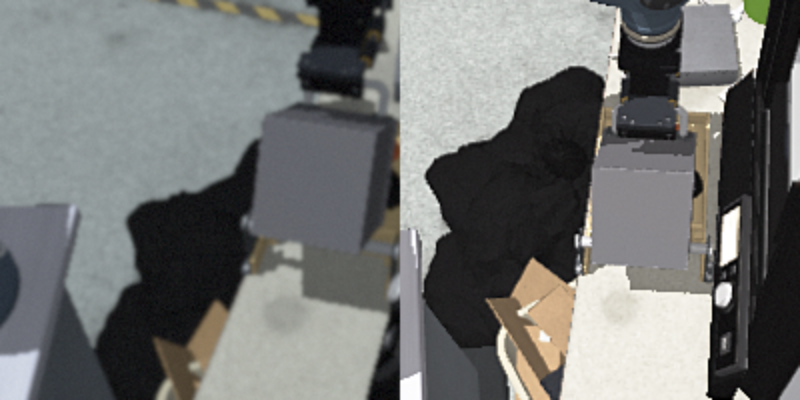

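The tote lies mouth-down over the tray, square between the brackets. The left-hand view shows the handle still pinched, and the right-hand view shows a black bust at px ≈ (697, 185) beside the mouth. I ease the downward load, open the fingers and retreat upward.

Emit:
move_arm(
  increments=[
    {"xyz": [0, -1, -1.5], "roll": 0, "grip": 0},
    {"xyz": [0, 0, 0], "roll": 0, "grip": 0},
  ],
)

```text
time_s: 12.93
position: [0.5351, 0.176, 0.1924]
tcp_rot: [[-0.971, 0.239, 0.004], [0.239, 0.971, 0.004], [-0.003, 0.005, -1.0]]
force: [-0.6, 6.2, 10.1]
opening: 0.128
grasp_force: 30.0
```

Emit:
move_arm(
  increments=[
    {"xyz": [0, 0, 0], "roll": 0, "grip": 15},
    {"xyz": [0, 0, 0], "roll": 0, "grip": 20},
    {"xyz": [0, 0, 0], "roll": 0, "grip": 26},
    {"xyz": [0, 0, 0], "roll": 0, "grip": 32},
    {"xyz": [0, 0, 0], "roll": 0, "grip": 32},
  ],
)

```text
time_s: 13.35
position: [0.5331, 0.1737, 0.1898]
tcp_rot: [[-0.971, 0.239, -0.002], [0.239, 0.971, -0.001], [0.002, -0.001, -1.0]]
force: [-0.1, -0.9, 0.6]
opening: 0.293
grasp_force: 0.0
```

```bash
python3 - <<'E'
from h import *
tcp=sta(bot.read_state()['position'])[0]
for c,q in snap(11).items(): b=tilt(q,tcp); f=tilt2(q,tcp,b[1]); print(c,b,f)
E
```

```text
t 13.35 tcp sta [154.7   1.3 189.8] tool y ang-76.2: -0.01 F [-0.1 -0.9  0.6] g 0.0
scene (np.int64(597), np.float64(2.17)) (np.float64(2.182), np.float64(39.7), np.int64(512), np.float64(143.0))
side (np.int64(786), np.float64(2.18)) (np.float64(2.202), np.float64(37.5), np.int64(675), np.float64(132.0))
```

Emit:
move_arm(
  increments=[
    {"xyz": [0, 0, -8], "roll": 0, "grip": 32},
    {"xyz": [0, 0, -15], "roll": 0, "grip": 32},
    {"xyz": [0, 0, -25], "roll": 0, "grip": 32},
    {"xyz": [0, 0, -30], "roll": 0, "grip": 32},
    {"xyz": [0, 0, -30], "roll": 0, "grip": 32},
  ],
)

```text
time_s: 13.87
position: [0.5332, 0.174, 0.2997]
tcp_rot: [[-0.971, 0.239, -0.001], [0.239, 0.971, -0.0], [0.001, -0.001, -1.0]]
force: [1.6, 1.1, -0.2]
opening: 0.322
grasp_force: 0.0
```

Emit:
move_arm(
  increments=[
    {"xyz": [0, 30, -15], "roll": 0, "grip": 32},
    {"xyz": [0, 35, 0], "roll": 0, "grip": 32},
    {"xyz": [0, 35, 0], "roll": 0, "grip": 32},
    {"xyz": [0, 35, 0], "roll": 0, "grip": 32},
    {"xyz": [0, 35, 0], "roll": 0, "grip": 32},
  ],
)

```text
time_s: 14.28
position: [0.5744, 0.3407, 0.3145]
tcp_rot: [[-0.971, 0.239, 0.001], [0.239, 0.971, 0.0], [-0.001, 0.0, -1.0]]
force: [-0.3, 0.1, -0.1]
opening: 0.32
grasp_force: 0.0
```

```bash
python3 - <<'E'
from h import *
tcp=np.array([157.8+3.1,0,200.5-17.5])
for c,q in snap(12).items():
    b=tilt(q,tcp); f=tilt2(q,tcp,b[1]); print(c,b,f)
    for l in ('bust_a','figure','tote_handle','glue','tape','key'):
        for r in bot.spot_in(l,c)[:2]: w=cam2w(c,r['at']); print('  ',l,round(r['conf'],2),w.round(3)[0],sta(w)[0].round())
a=cv2.imread('pics/scene12.png')[80:280,80:280];b=cv2.imread('pics/side12.png')[80:280,130:330]
cv2.imwrite('pics/c12.png',cv2.resize(np.hstack([a,b]),None,fx=2,fy=2))
E
```

```text
t 14.28 tcp sta [326.6   1.1 314.5] tool y ang-76.2: -0.02 F [-0.3  0.1 -0.1] g 0.0
scene (np.int64(530), np.float64(2.19)) (np.float64(2.222), np.float64(37.4), np.int64(480), np.float64(137.0))
   tote_handle 0.83 [0.505 0.016 0.193] [ -5.  -9. 193.]
   glue 0.71 [ 0.561 -0.25   0.07 ] [-251. -127.   70.]
   tape 0.94 [ 0.647 -0.276  0.019] [-255. -217.   19.]
   tape 0.67 [0.594 0.103 0.021] [100. -75.  21.]
   key 0.48 [0.527 0.427 0.01 ] [399.  68.  10.]
side (np.int64(640), np.float64(2.21)) (np.float64(2.26), np.float64(35.5), np.int64(764), np.float64(139.0))
   bust_a 0.57 [0.603 0.127 0.05 ] [127. -78.  50.]
   bust_a 0.52 [0.538 0.261 0.056] [241.  18.  56.]
   tote_handle 0.61 [0.502 0.024 0.205] [  1.  -4. 205.]
   glue 0.62 [ 0.563 -0.247  0.093] [-246. -128.   93.]
   tape 0.81 [ 0.655 -0.268  0.018] [-245. -222.   18.]
   key 0.28 [ 0.562 -0.243  0.092] [-244. -126.   92.]
```

View pics/c12.png

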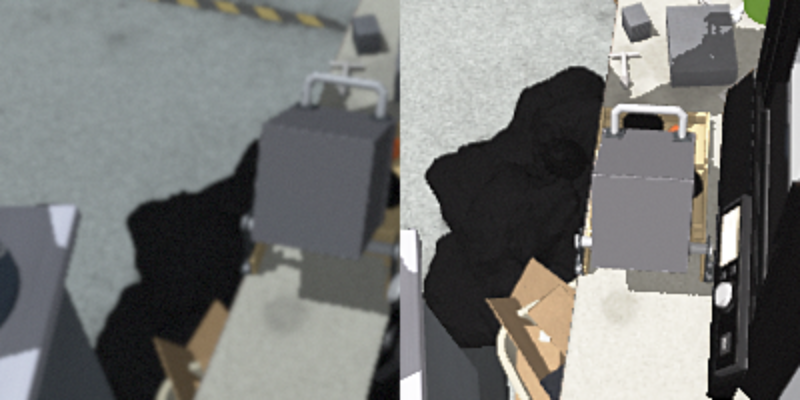

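The tote lies hooked at about 2.22 rad, with one bust behind the handle and orange showing at px ≈ (675, 128). A second bust is at the right side of the mouth (697, 185). One wrist look from the far side will confirm the prints are out.

```bash
python3 - <<'E'
from h import *
s=bot.read_state(); im,d=bot.capture('wrist'); cv2.imwrite('pics/w13.png',im[:,:,::-1])
for l in ('bust_a','figure','key'):
    for r in bot.spot_in(l,'wrist')[:3]: w=cam2w('wrist',r['at'],s); print(l,round(r['conf'],2),sta(w)[0].round())
z=np.load('side12.npz'); p,u,v=cloud('side',z['d']); q=sta(p); c=z['im'][v,u].astype(int)
k=(c.max(1)<60)&(q[:,0]>50)&(q[:,0]<290)&(abs(q[:,1])<110)&(q[:,2]>8)&(q[:,2]<110); k1=k&(q[:,0]<190);k2=k&(q[:,0]>=190)
o=(c[:,0]>180)&(c[:,1]<130)&(c[:,2]<90)&(q[:,0]>50)&(q[:,0]<290)&(abs(q[:,1])<110)
for n,m in (('blk1',k1),('blk2',k2),('orange',o)):
    if m.sum(): print(n,m.sum(),np.percentile(q[m],[3,97],axis=0).round().tolist())
E
```

```text
bust_a 0.88 [252.  26.  53.]
bust_a 0.7 [149. -55.  54.]
figure 0.62 [233. -34.  39.]
key 0.73 [386.  64.  13.]
blk1 63 [[59.0, -110.0, 29.0], [148.0, -70.0, 88.0]]
blk2 142 [[224.0, -13.0, 33.0], [256.0, 49.0, 62.0]]
orange 7 [[150.0, -37.0, 40.0], [242.0, -27.0, 165.0]]
```

View pics/w13.png

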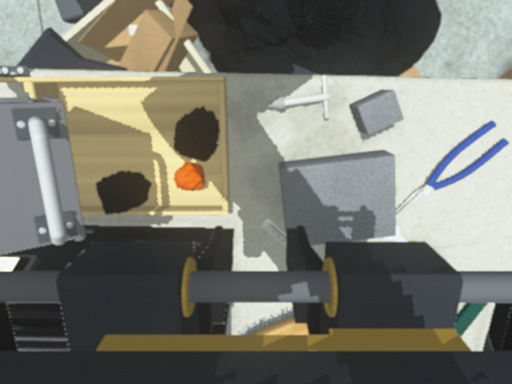

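The wrist view shows all three prints in the tray and clear of the tote: busts at px (197, 133) and (123, 191), figure at (189, 176). The key is untouched. I'm handing in.

```bash
python3 -c "
from rig import bot
print(bot.hand_in())"
```

```text
the job is handed in; nothing more can be done
None
```

The tote lies hooked on the bar and sill, mouth down over the tray, with all three prints out in the tray; partway through the tip it sagged onto its front edge and the rib dropped about 38 mm below the bar, then came back under it by about 1 rad; handed in at about 14.5 s.

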